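Prop a carving blank with a pry bar and a shim

ROBOT

A 6-joint arm with a two-finger parallel gripper is mounted at the origin on the work surface. World frame = base frame: x ahead of the robot, y to its left, z up, the work surface at z = 0. Lengths are in m, angles in rad, forces in N, time in s.
With the tool pointing down it reaches from about 0.25 to 0.775 m from the base axis. Payload 4 kg.
Tool frame: the origin (TCP) lies midway between the tips of the shut fingers; the grasp point (between the pads) lies 19 mm behind it; z points along the fingers, y is the direction in which the jaws open and shut (so a half turn about z gives the same grasp; the last joint's range is limited). The gripper opens to 94 mm and grips with 3 to 60 N. Pads are 16 mm wide; open, the fingers measure 119 mm over their backs; the gripper's body (75 mm by 177 mm) begins 78 mm behind the grasp point.
Start: joints at [1.244, 0.087, 1.371, -0, 1.684, -0.103], TCP at [0.122, 0.536, 0.206] pointing down, gripper open.
Joint ranges: [-3.1, 3.1], [-0.76, 2.03], [0.27, 2.55], [-1.08, 4.22], [0.17, 2.65], [-2.57, 2.57]. Speed limits (rad/s): [2.79, 2.79, 3.14, 3.14, 3.14, 3.14].

INTERFACE

Orientations are given as [roll, pitch, yaw] about the fixed x, y, z axes, in that order (R = Rz(yaw) Ry(pitch) Rx(roll)).
In Python, from bench import robot, cams gives the robot as it stands.
- The arm moves only by the tool step_arm, never from a script. Its argument "plan" is a list that holds one entry, the list of rows, each a list of 5 numbers: the shift along the world's x, y, z in mm, then the turn about the world's z in rad, then the opening in per cent of the stroke, from 0 (shut) to 100 (fully open). In form: [[[tx, ty, tz, turn, fingers], ...]]. A call has 1 to 8 rows; each row is the pose to reach, as a shift and turn from the pose commanded when the call began; what a row does not reach only later rows make up. A row lasts 1/12 s, in which the tool goes at most 41.7 mm and 7.16 degrees, less where a joint would pass 70% of its speed; a pose out of reach is approached as far as the arm can. A call with a gripper value outside its range is refused whole. The fingers move at their own pace and stop on an object; the grip force is fixed at half the most. Time passes only in rows, so rows that repeat a pose let the fingers close. It gives the time, the measured TCP pose, the force and the opening at its end, in the units of the state.
- robot.get_obs(): the state, without advancing time (a new reading comes with each control period).
- cams.snapshot(name): name is "scene" or "top" or "wrist"; returns a dict with "frame" (384x512x3 uint8, red, green, blue), "camera_matrix" (3x3 intrinsics, pixels), "k1" (the pictures are not rectified: a ray, as slopes to the right and down, at radius r is drawn at 1 + k1 r^2 times it, then the intrinsics apply), "origin" and "attitude" of the camera in the world; the wrist camera has in their place "T_tool_cam" (4x4, takes a point from camera to tool coordinates, whose origin is the TCP and whose axes are the flange's). Camera axes: x right, y down, z forward; pixel columns grow to the right and rows downward; lengths in m; the calibration is good to about 2 mm. A picture is of the moment at which its call begins: read the wrist's pose just before it. There is no depth.
- robot.close_job(): hands the job in, once; it reports no verdict.
The state is a dict: "time": time; "joint_positions": joint angles; "qvel": joint speeds; "joint_torque": joint torques, N m; "tool_pos": TCP position; "ee_rot": TCP orientation; "wrist_force": force on the tool from outside, world axes, zero at the start; "wrist_torque": the same for the moment, N m; "width": finger opening in m.
Only numpy, scipy, OpenCV 4.12 (cv2) and the standard library are available. Lean on these libraries where they do the work, as an engineer would, in place of code of your own. Each camera call takes 0.05 s, during which the arm holds its last target. There are 200 camera calls.

TASK

Lever up the notched edge of the heavy purple carving blank with the red-handled pry bar, its blade in the notch and resting over the brass fulcrum block, until the edge stands clear of the bench, and slip one end of the blue shim at least 20 mm under that raised edge, beside the notch on its longer side. Then draw the bar out so that the blank rests on the shim, and lay the bar flat on the bench. Keep the blank roughly where it is and leave the leather strop block, mallet and gouge alone.

Things in the scene. Friction and masses are not known exactly. Their poses are not given: they have to be found in the camera images.
- fulcrum: brass rocker block fixed to the bench (on a thin steel foot), 60 mm long along its x, 20 mm thick (foot 34 mm), 26 mm high; its top is a rounded crest of 10 mm radius that runs along its x axis, 16 mm being the height of the crest's centre line. Origin: centre of its underside, on the bench. Its +y points to the blank.
- blank: heavy purple hardwood block, pale leaf drawn on top, 200 x 150 x 50 mm (x, y, z), 1.3 kg, loose, flat on the bench; +y away from the fulcrum. Origin: centre of underside. Its -y edge, about 40 mm from the fulcrum's crest, has one pry notch below: 70 mm wide, 35 deep, 22 high, centred at x = -55 mm, under a yellow stripe on top. The longer side of that edge runs from x = -20 to +100.
- blank_edge (a point): point on the bottom of the blank's -y edge, where the shim goes in: x = +45, y = -75, z = 0 mm in the blank's frame. On the bench at the start.
- notch (a point): middle of the notch's mouth, at its ceiling: x = -55, y = -75, z = 22 mm in the blank's frame.
- bar: steel pry bar, 320 mm long, 0.7 kg, flat underside, lying on the bench. Along its x: -130 to +50 mm red handle, 24 wide, 24 high; to +100 shank, 24 wide, 12 high; to +190 (the tip) blade, 26 wide, 5 thick. Origin: on the underside, within 15 mm of the balance point; z up.
- bar_tip (a point): middle of the blade's tip, on the underside (bar x = +190 mm). With the tip 20 mm inside the notch, the blade on the fulcrum and the handle end lowered to the bench, the edge stands about 17 mm up and the bar's own weight keeps it there: the bar can be let go.
- shim: flat blue plastic packing strip, 110 (x) x 40 (y) x 10 (z) mm, loose on the bench, both ends alike. Origin: centre of its underside.
- shim_end_a (a point): middle of the shim's +x end, on the underside.
- shim_end_b (a point): middle of the shim's -x end, on the underside.
- strop: bystander: purple block with a tan leather top, 110 x 50 x 28 mm, loose; origin at the centre of its underside. It may lie in the shim's place and the shim in its place.
- mallet: bystander: carver's round wooden mallet standing on its head, 86 mm across, 220 mm high, loose; origin at the centre of its underside.
- gouge: bystander: gouge with a wooden handle, 210 mm long, lying loose; origin below its middle (handle to -x).
Mind the look-alikes: they are no part of the job. Several things look just like the shim: the one meant starts farthest to the robot's left.

How it is judged:
By the outcome, as a careful person would: the job done as asked, in the order asked, and still so for the second after the job is handed in, with the robot touching nothing.
It also fails if it takes over 64 s, if anything falls off the work surface, if the arm or the gripper's body presses on something with over 40 N, if the wrist force passes 120 N, or if a joint passes its speed limit or range.

## Working session

There is one attempt and no reset: what is moved stays moved. The work goes in short steps, Python scripts to look and compute and a tool call to move; the robot and the scene stay as the last step left them, time stands still between calls to the robot, and variables do not carry over. Pictures are saved under pics/ and viewed, about 8 in all and at most 12, crops included, and the job is handed in when it is done.

Besides the shell and the picture viewer there is one more tool, called as a command line: name --argument value ..., lists and objects as JSON in quotes. step_arm: Moves the arm, as the interface text tells. Its arguments: {"type":"object","properties":{"plan":{"type":"array"}},"required":["plan"]}

```bash
ls; mkdir -p pics
cat > h.py <<'E'
import numpy as np, cv2
from bench import robot, cams
from scipy.spatial.transform import Rotation as R
def cam(name):
    o=robot.get_obs(); s=cams.snapshot(name)
    if 'origin' in s:
        A=np.array(s['attitude'],float); 
        Rm=A if A.shape==(3,3) else R.from_euler('xyz',A).as_matrix(); t=np.array(s['origin'])
    else:
        T=np.array(s['T_tool_cam']); e=np.array(o['ee_rot'])
        Rt=e if e.shape==(3,3) else R.from_euler('xyz',e).as_matrix()
        Rm=Rt@T[:3,:3]; t=Rt@T[:3,3]+np.array(o['tool_pos'])
    return dict(f=s['frame'],K=np.array(s['camera_matrix']),k1=s['k1'],R=Rm,t=t)
def rays(c,uv):
    d=np.array([c['k1'],0,0,0,0.])
    p=cv2.undistortPoints(np.array(uv,float).reshape(-1,1,2),c['K'],d).reshape(-1,2)
    return np.c_[p,np.ones(len(p))]@c['R'].T
def onz(c,uv,z):
    r=rays(c,uv); return c['t']+r*((z-c['t'][2])/r[:,2])[:,None]
def proj(c,X):
    P=(np.atleast_2d(X)-c['t'])@c['R']; q=P[:,:2]/P[:,2:]
    q=q*(1+c['k1']*(q**2).sum(1,keepdims=True)); return q@c['K'][:2,:2].T+c['K'][:2,2]
def save(c,n,s=1.5):
    cv2.imwrite('pics/'+n,cv2.resize(c['f'][:,:,::-1],None,fx=s,fy=s))
E
python3 - <<'E'
from h import *
o=robot.get_obs(); print({k:np.round(v,3) for k,v in o.items()})
for n in ('top','scene'):
    c=cam(n); np.save(n+'0.npy',c['f']); print(n,c['t'],np.round(c['R'],3),c['K'],c['k1']); save(c,n+'0.png')
E
```

```text
pics
{'time': np.float64(0.0), 'joint_positions': array([ 1.244,  0.088,  1.372, -0.   ,  1.684, -0.103]), 'qvel': array([-0.001, -0.001, -0.001, -0.001,  0.001, -0.001]), 'joint_torque': array([ 0.0000e+00, -3.4016e+01, -3.0243e+01,  7.2000e-02,  3.3000e-02,
       -0.0000e+00]), 'tool_pos': array([0.122, 0.536, 0.204]), 'ee_rot': array([-3.139, -0.   ,  2.918]), 'wrist_force': array([-0.298,  0.464,  0.558]), 'wrist_torque': array([ 0.005, -0.03 ,  0.015]), 'width': np.float64(0.094)}
top [0.48578095 0.02221709 1.57263181] [[ 0.004 -0.999  0.054]
 [-1.    -0.004 -0.004]
 [ 0.004 -0.054 -0.999]] [[498.75577734   0.         255.46235312]
 [  0.         498.75577734 191.83684892]
 [  0.           0.           1.        ]] -0.10697377693004805
scene [ 1.18120581 -0.63488412  0.88455439] [[ 0.726  0.462 -0.51 ]
 [ 0.688 -0.508  0.519]
 [-0.019 -0.728 -0.686]] [[458.64755096   0.         260.52345135]
 [  0.         458.64755096 199.19798287]
 [  0.           0.           1.        ]] -0.08656051107718415
```

View pics/top0.png

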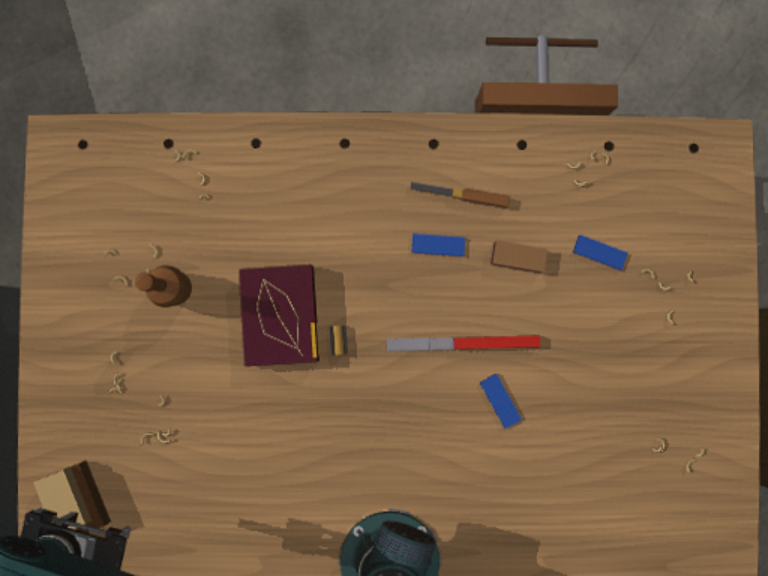

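View pics/scene0.png

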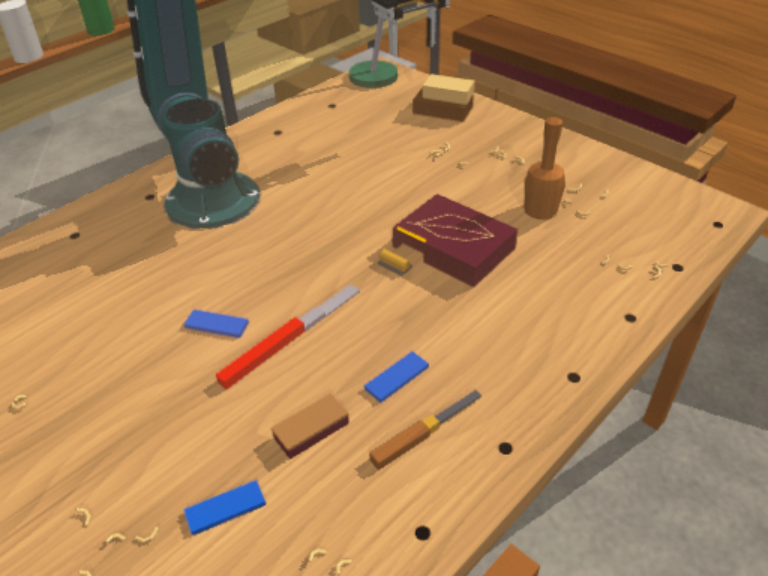

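The top view (shown at 1.5x) has the blank at about (280,315), with its yellow stripe at (314,340) on the world −y side. The brass fulcrum is at (339,340). The bar lies along y from (388,345) to (540,342), tip towards the blank. There are blue strips at (439,245), (600,253) and (501,401). The leftmost, which is the largest y, is (439,245), so that one is the shim.

```bash
cat > m.py <<'E'
from h import *
def blobs(f,lo,hi,amin=60):
    hsv=cv2.cvtColor(f,cv2.COLOR_RGB2HSV); m=cv2.inRange(hsv,lo,hi)
    cs,_=cv2.findContours(m,cv2.RETR_EXTERNAL,cv2.CHAIN_APPROX_NONE)
    return [c for c in cs if cv2.contourArea(c)>amin]
def rect(c,cn,z):
    p=onz(c,cn.reshape(-1,2),z)[:,:2]*1000
    (x,y),(w,h),a=cv2.minAreaRect(p.astype(np.float32))
    if w<h: w,h,a=h,w,a+90
    return np.round([x,y,w,h,(a+90)%180-90],1)   # centre mm, long, short, long-axis angle deg
E
python3 - <<'E'
from m import *
c=cam('top'); f=c['f']
for n,lo,hi,z in [('blue',(105,120,60),(125,255,255),.01),('red',(0,200,100),(5,255,255),.024),('purple',(150,60,20),(179,255,110),.05),('yellow',(22,170,120),(32,255,255),.05)]:
    for cn in blobs(f,lo,hi,15): 
        u=cn.reshape(-1,2).mean(0)
        if u[1]>290 or u[1]<80: continue
        print(n,u.round(),rect(c,cn,z),cv2.contourArea(cn))
import sys
# grey blade: bright low-sat region near bar; brass
hsv=cv2.cvtColor(f,cv2.COLOR_RGB2HSV)
for n,sub,z in [('grey',(slice(215,245),slice(245,310)),.005)]:
    m=np.zeros(f.shape[:2],np.uint8); m[sub]=(hsv[sub][...,1]<60)*255
    cs,_=cv2.findContours(m,cv2.RETR_EXTERNAL,cv2.CHAIN_APPROX_NONE); cn=max(cs,key=cv2.contourArea); print(n,rect(c,cn,z))
cv2.imwrite('pics/c1.png',cv2.resize(f[170:250,150:270,::-1],None,fx=6,fy=6,interpolation=cv2.INTER_CUBIC))
E
```

```text
blue [333. 267.] [ 336.5 -229.2  108.9   38.1   29.3] 384.5
blue [400. 168.] [ 649.1 -442.6  110.2   39.2   69.8] 374.5
blue [292. 163.] [662.2 -98.7 109.   38.4  86.5] 374.5
red [331. 228.] [ 458.6 -219.6  175.7   21.1  -88.6] 303.0
purple [186. 210.] [512.6 229.5 197.  150.9   4.1] 2906.0
yellow [209. 226.] [463.6 158.3  67.3   5.6   3.8] 19.5
grey [454.5 -61.7 138.2  25.1 -89.8]
```

View pics/c1.png

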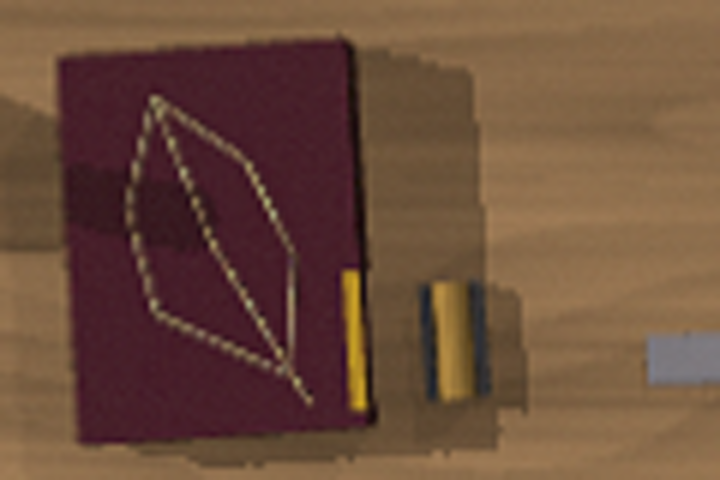

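step_arm --plan '[[[16, -37, 0, -0.12, 60], [33, -75, 0, -0.24, 60], [49, -112, 0, -0.36, 60], [66, -150, 0, -0.48, 60], [82, -187, 0, -0.6, 60], [98, -225, 0, -0.72, 60], [115, -262, 0, -0.84, 60], [131, -300, 0, -0.96, 60]]]'

```text
time: 0.82
tool_pos: [0.2531, 0.2345, 0.2053]
ee_rot: [3.141, 0.0, 1.953]
wrist_force: [1.3, -0.4, 0.0]
width: 0.0561
```

step_arm --plan '[[[16, -37, 0, -0.12, 60], [33, -75, 0, -0.24, 60], [49, -112, 0, -0.361, 60], [66, -150, 0, -0.361, 60], [82, -187, 0, -0.361, 60], [98, -225, 0, -0.361, 60], [115, -262, 0, -0.361, 60], [131, -300, 0, -0.361, 60]]]'

```text
time: 1.48
tool_pos: [0.3842, -0.0658, 0.2054]
ee_rot: [3.141, -0.0, 1.596]
wrist_force: [1.0, -0.1, -0.6]
width: 0.0564
```

Run:
```python
from m import *
o=robot.get_obs(); print({k:np.round(o[k],3) for k in('time','tool_pos','ee_rot','joint_positions')})
c=cam('top'); print('crest',onz(c,[[225.1,226.4]],.026)*1000)
hsv=cv2.cvtColor(c['f'],cv2.COLOR_RGB2HSV)
for n,uv,z in [('foot L top',(420/6+150,285/6+170),.003),('foot L bot',(428/6+150,400/6+170),.003),('stripe top',(359/6+150,270/6+170),.05),('stripe bot',(368/6+150,410/6+170),.05),('blank TR',(349/6+150,40/6+170),.05),('TL',(58/6+150,60/6+170),.05),('BL',(80/6+150,442/6+170),.05)]:
    print(n,(onz(c,[uv],z)*1000).round(1))
save(cam('wrist'),'w1.png',1.2)
```

```text
{'time': np.float64(1.483), 'tool_pos': array([ 0.384, -0.066,  0.205]), 'ee_rot': array([ 3.141, -0.   ,  1.596]), 'joint_positions': array([-0.316, -0.279,  1.706,  0.   ,  1.714, -0.341])}
crest [[462.25974355 109.51019649  26.        ]]
foot L top [[489.8 127.    3. ]]
foot L bot [[429.7 122.4   3. ]]
stripe top [[497.1 155.   50. ]]
stripe bot [[426.1 149.9  50. ]]
blank TR [[614.5 161.2  50. ]]
TL [[603.7 310.4  50. ]]
BL [[408.9 296.6  50. ]]
```

step_arm --plan '[[[13, -28, -10, 0, 60], [26, -56, -20, 0, 60], [39, -84, -35, 0, 60], [52, -112, -50, 0, 60], [65, -140, -70, 0, 60], [75, -166, -90, 0, 60], [75, -166, -105, 0, 60], [75, -166, -105, 0, 60]]]'

```text
time: 2.25
tool_pos: [0.4569, -0.2282, 0.0959]
ee_rot: [-3.134, -0.006, 1.596]
wrist_force: [-0.8, 0.9, -0.3]
width: 0.0562
```

Run:
```python
from m import *
c=cam('wrist'); save(c,'w2.png',1.2); print(robot.get_obs()['tool_pos'])
for cn in blobs(c['f'],(0,190,60),(6,255,255),200): print('red',rect(c,cn,.024))
```

```text
[ 0.45768638 -0.22808073  0.09812705]
red [ 458.1 -221.9  178.8   23.7  -88.4]
```

View pics/w2.png

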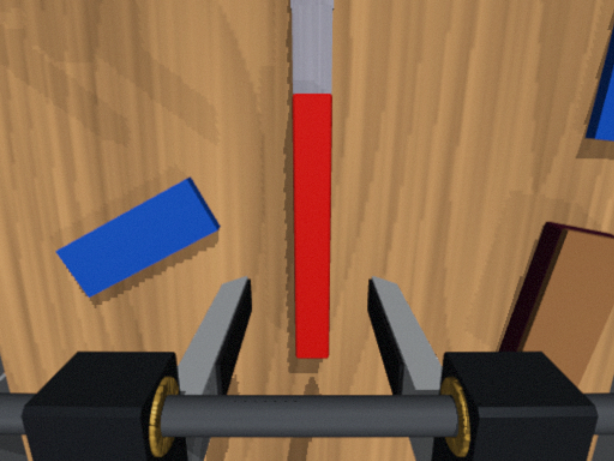

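The wrist view shows the jaws straddling the red handle, whose front end is at (313,95) and rear at (312,357), and nothing is in the way. I'm descending and gripping.

step_arm --plan '[[[0, 0, -30, 0, 60], [0, 0, -60, 0, 60], [0, 0, -80, 0, 60], [0, 0, -94, 0, 60], [0, 0, -94, 0, 60], [0, 0, -94, 0, 0], [0, 0, -94, 0, 0], [0, 0, -94, 0, 0]]]'

```text
time: 2.97
tool_pos: [0.4606, -0.2301, 0.0089]
ee_rot: [3.138, 0.002, 1.597]
wrist_force: [-0.1, -1.2, -0.3]
width: 0.0398
```

step_arm --plan '[[[0, 0, 0, 0, 0], [0, 0, 0, 0, 0], [0, 0, 0, 0, 0], [0, 0, 0, 0, 0], [0, 0, 10, 0, 0], [0, 0, 20, 0, 0], [0, 0, 30, 0, 0], [0, 0, 30, 0, 0]]]'

```text
time: 3.63
tool_pos: [0.4604, -0.2305, 0.0388]
ee_rot: [3.138, 0.002, 1.597]
wrist_force: [1.3, -0.9, -6.6]
width: 0.0237
```

Run:
```python
from m import *
o=robot.get_obs(); print(o['tool_pos'],o['width'],o['wrist_force'],o['wrist_torque'])
c=cam('scene'); cv2.imwrite('pics/s2.png',cv2.resize(c['f'][150:280,120:300,::-1],None,fx=4,fy=4))
```

```text
[ 0.46041986 -0.23052515  0.03878477] 0.023686310040239536 [ 1.25913901 -0.85866839 -6.58352993] [-0.36082631 -0.01245651  0.00978713]
```

View pics/s2.png

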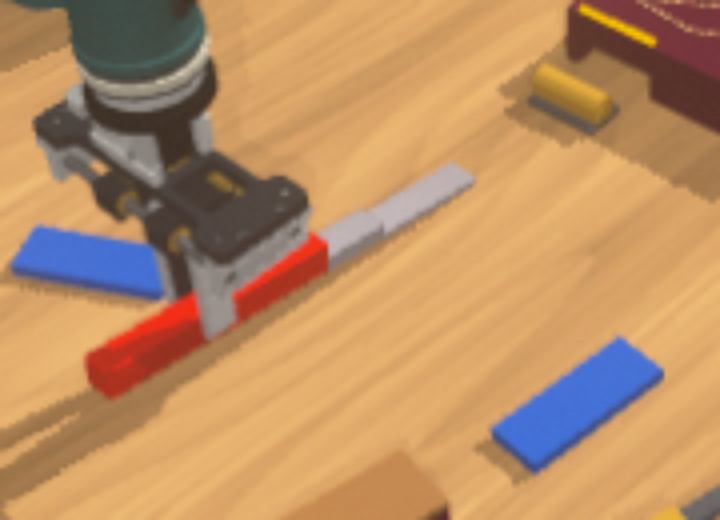

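The bar is held level: the wrist reads its full weight, and the tip has not drooped. I'll set it down with the blade over the crest, then regrip at the very end of the handle so that it can hinge.

step_arm --plan '[[[0, 0, 15, 0, 0], [2, 15, 20, 0.01, 0], [5, 40, 20, 0.02, 0], [8, 65, 20, 0.03, 0], [12, 90, 20, 0.04, 0], [15, 115, 20, 0.045, 0], [17, 132, 20, 0.045, 0], [17, 132, 20, 0.045, 0]]]'

```text
time: 4.35
tool_pos: [0.4829, -0.1113, 0.0641]
ee_rot: [3.127, 0.035, 1.643]
wrist_force: [0.9, -31.7, 5.2]
width: 0.0242
```

Run:
```python
from m import *
o=robot.get_obs(); print(o['tool_pos'],o['wrist_force'].round(1),o['wrist_torque'].round(2))
for n in('top','scene'):
    c=cam(n); X=np.array([[.4616,.1525,.05],[.4623,.1095,.026]]); p=proj(c,X); print(n,p.round(1))
    if n=='top': a=c
    u,v=p[1].astype(int); cr=c['f'][v-45:v+45,u-55:u+75,::-1]; cv2.imwrite(f'pics/p_{n}.png',cv2.resize(cr,None,fx=4,fy=4))
A=cv2.imread('pics/p_top.png'); B=cv2.imread('pics/p_scene.png'); cv2.imwrite('pics/p.png',np.vstack([A,B])[:,:])
```

```text
[ 0.48289576 -0.11130832  0.06413177] [  0.9 -31.7   5.2] [-5.97 -0.08  0.11]
top [[210.6 226.7]
 [225.1 226.4]]
scene [[272.7 156.8]
 [263.  170.2]]
```

View pics/p.png

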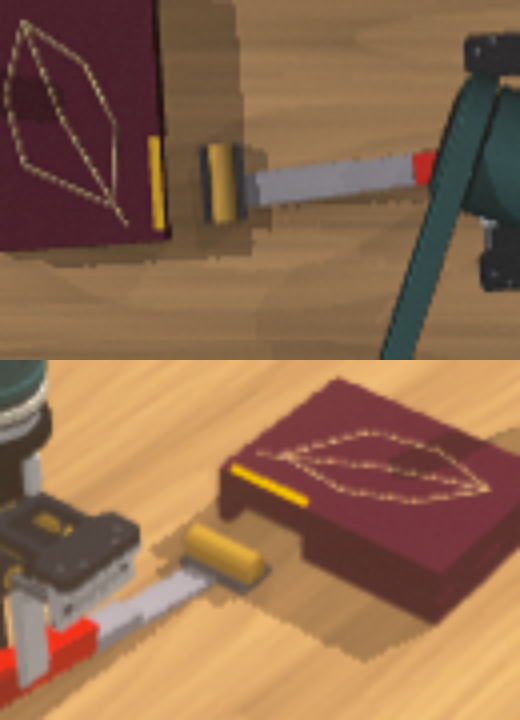

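The tip has drooped and butted against the fulcrum at 32 N, so the grip does let the bar pivot. I'm backing off, then I'll measure the tilt.

step_arm --plan '[[[0, -20, 0, 0, 0], [0, -40, 0, 0, 0], [0, -40, 10, 0, 0], [0, -40, 20, 0, 0], [0, -40, 30, 0, 0], [0, -40, 40, 0, 0], [0, -40, 40, 0, 0]]]'

```text
time: 5.03
tool_pos: [0.4779, -0.1376, 0.0997]
ee_rot: [3.136, 0.002, 1.643]
wrist_force: [1.2, -0.5, -6.4]
width: 0.0238
```

```bash
cat > tip.py <<'E'
from m import *
# find blade tip: both views grey mask near the bar; triangulate tip
def tri(cs,uvs):
    A=np.zeros((3,3));b=np.zeros(3)
    for c,u in zip(cs,uvs):
        d=rays(c,[u])[0]; d/=np.linalg.norm(d); P=np.eye(3)-np.outer(d,d); A+=P; b+=P@c['t']
    return np.linalg.solve(A,b)
E
python3 - <<'E'
from tip import *
o=robot.get_obs(); print(o['tool_pos'],o['wrist_force'].round(1),o['wrist_torque'].round(2),o['ee_rot'])
A=[]
for n in('top','scene'):
    c=cam(n); np.savez(f'{n}_b.npz',**c); p=proj(c,[o['tool_pos'],[.473,.07,.03]]); u,v=p[1].astype(int)
    print(n,u,v); A.append(cv2.resize(c['f'][v-35:v+35,u-65:u+65,::-1],None,fx=4,fy=4))
cv2.imwrite('pics/q.png',np.vstack(A))
E
```

```text
[ 0.47792125 -0.1375892   0.09968764] [ 1.2 -0.5 -6.4] [-0.33 -0.09 -0.04] [3.13639940e+00 2.09961557e-03 1.64290771e+00]
top 237 222
scene 256 177
```

View pics/q.png

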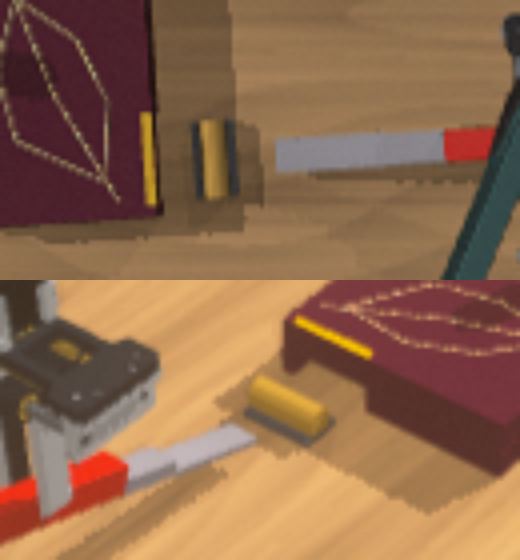

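Top view: blade tip at (276,156) in the crop and shank step at (378,150). Scene view: tip at (247,431) and step at (173,466). I'm triangulating both to get the tilt.

Run:
```python
from tip import *
cs=[dict(np.load(f'{n}_b.npz')) for n in('top','scene')]
for c in cs: c['k1']=float(c['k1'])
T=tri(cs,[(241,226),(252.8,179.8)])*1000; S=tri(cs,[(266.5,224.7),(234.2,188.5)])*1000
d=T-S; print(T.round(1),S.round(1),np.linalg.norm(d),np.degrees(np.arctan2(d[2],np.hypot(*d[:2]))))
g=np.array([477.9,-137.6]); print(np.linalg.norm(T[:2]-g))
```

```text
[464.8  61.6  20.8] [469.7 -16.6  42.2] 81.27882755295364 -15.288848653832469
199.6441528244219
```

step_arm --plan '[[[1, 0, 30, 0, 0], [2, 0, 35, 0, 0], [2, 0, 30, 0, 0], [2, 0, 30, 0, 0]]]'

```text
time: 5.47
tool_pos: [0.4778, -0.1374, 0.1252]
ee_rot: [-3.141, -0.0, 1.642]
wrist_force: [-0.3, 0.8, -8.1]
width: 0.0241
```

```bash
cat >> tip.py <<'E'
BD=np.array([-.0715,.9974,0]); BN=np.array([.9974,.0715,0])
def bartip(c,tcp,dbg=None):
    "scene view: corners of blade top, cast onto vertical plane of the blade's +x side, 13 mm off the axis"
    hsv=cv2.cvtColor(c['f'],cv2.COLOR_RGB2HSV)
    p=proj(c,[np.array(tcp)+BD*.1,np.array(tcp)+BD*.24-[0,0,.09],np.array(tcp)+BD*.24])
    x0,y0=(p.min(0)-15).astype(int); x1,y1=(p.max(0)+15).astype(int)
    m=np.zeros(hsv.shape[:2],np.uint8); s=hsv[y0:y1,x0:x1]
    m[y0:y1,x0:x1]=((s[...,1]<70)&(s[...,2]>110))*255
    cs,_=cv2.findContours(m,cv2.RETR_EXTERNAL,cv2.CHAIN_APPROX_NONE); cn=max(cs,key=cv2.contourArea).reshape(-1,2)
    q=cn[cn[:,0].argmax()]; P0=np.array(tcp)+BN*.013
    d=rays(c,[q+.0])[0]; X=c['t']+d*((P0-c['t'])@BN)/(d@BN)
    return q,X*1000,cn
E
python3 - <<'E'
from tip import *
o=robot.get_obs(); print(o['tool_pos'],o['wrist_force'].round(1),o['wrist_torque'].round(2))
c=dict(np.load('scene_b.npz')); print('old',bartip(c,[.4779,-.1376,.0997])[:2])
c=cam('scene'); q,X,cn=bartip(c,o['tool_pos']); print(q,X,'along',(X/1000-o['tool_pos'])@BD*1000)
E
```

```text
[ 0.47779962 -0.13740378  0.12520109] [-0.3  0.8 -8.1] [-0.21  0.1  -0.03]
old (array([254, 182], dtype=int32), array([477.02209803,  56.44988193,  22.98652622]))
[230 155] [483.19088094 -30.80652893 173.74509847] along 105.93462154757441
```

Run:
```python
from tip import *
o=robot.get_obs(); c=cam('scene'); print(o['tool_pos'])
np.savez('scene_c.npz',**c)
cv2.imwrite('pics/r.png',cv2.resize(c['f'][120:230,160:300,::-1],None,fx=5,fy=5))
```

```text
[ 0.4769651  -0.13709005  0.12446604]
```

View pics/r.png

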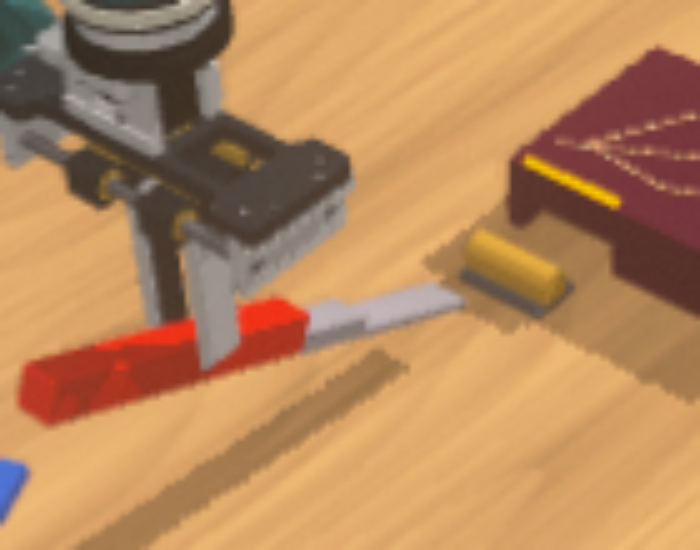

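The bar is steeper now, with the tip's near corner at crop (464,302) and the handle's rear top edge near (22,375). I'll cast these onto the bar's vertical plane.

Run:
```python
from tip import *
c=dict(np.load('scene_c.npz')); tcp=np.array([.477,-.137,.1245])
def cast(px,off):
    q=np.array(px)/5+[160,120]; d=rays(c,[q])[0]; P0=tcp+BN*off
    X=c['t']+d*((P0-c['t'])@BN)/(d@BN); return (X*1000).round(1),((X-tcp)@BD*1000).round(1)
for n,px,off in [('tip+x',(464,302),.013),('tip-x',(438,285),-.013),('step',(370,330),.012),('red front low',(306,350),.012),('rear low',(48,425),.012)]: print(n,cast(px,off))
print('hip',proj(c,[[.462,.109,.026]]))
```

```text
tip+x (array([476.4,  52.5,  31.2]), np.float64(189.0))
tip-x (array([450. ,  57.9,  25.3]), np.float64(196.4))
step (array([480.9, -23.6,  62.8]), np.float64(112.9))
red front low (array([484.4, -71.9,  82.7]), np.float64(64.4))
rear low (array([ 496.3, -238.4,  155. ]), np.float64(-102.5))
hip [[262.7678911 170.193223 ]]
```

The tilt is now about 23°, with the tip's underside at z≈26 and 55 mm short of the crest. I'll raise slightly, slowly, and move forward.

step_arm --plan '[[[0, 0, 3, 0, 0], [0, 0, 6, 0, 0], [0, 0, 9, 0, 0], [0, 5, 11, 0, 0], [0, 15, 12, 0, 0], [-1, 25, 12, 0, 0], [-1, 34, 12, 0, 0], [-2, 40, 12, 0, 0]]]'

```text
time: 6.23
tool_pos: [0.4759, -0.0959, 0.1384]
ee_rot: [3.141, -0.001, 1.643]
wrist_force: [0.2, -0.4, -8.4]
width: 0.0235
```

Run:
```python
from tip import *
o=robot.get_obs(); c=cam('scene'); print(o['tool_pos'],o['wrist_force'].round(1))
np.savez('scene_d.npz',**c)
cv2.imwrite('pics/r2.png',cv2.resize(c['f'][120:230,160:300,::-1],None,fx=5,fy=5))
```

```text
[ 0.47592163 -0.09585306  0.13842199] [ 0.2 -0.4 -8.4]
```

View pics/r2.png

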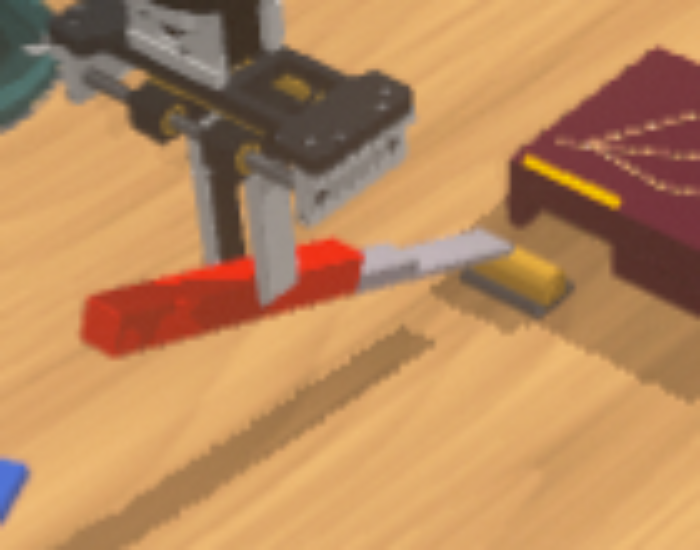

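Now the tip's near corner is at crop (514,250), just over the crest, with the handle's lower edge running (360,292)–(112,356).

```bash
cat >> tip.py <<'E'
def cast(c,tcp,q,off):
    d=rays(c,[q])[0]; P0=tcp+BN*off
    X=c['t']+d*((P0-c['t'])@BN)/(d@BN); return (X*1000).round(1),((X-tcp)@BD*1000).round(1)
E
python3 - <<'E'
from tip import *
c=dict(np.load('scene_d.npz')); tcp=np.array([.4759,-.0959,.1384])
for n,px,off in [('tip+x',(514,250),.013),('tip-x',(487,232),-.013),('red front low',(360,292),.012),('rear low',(112,356),.012)]: print(n,cast(c,tcp,np.array(px)/5+[160,120],off))
E
```

```text
tip+x (array([475.2,  95.5,  42.4]), np.float64(190.9))
tip-x (array([448.8, 100.5,  38.2]), np.float64(197.8))
red front low (array([483.2, -30.5,  95.6]), np.float64(64.7))
rear low (array([ 495.2, -196.6,  169.2]), np.float64(-101.8))
```

The tilt is steady at about 24° and the tip clears the crest. I'm sliding in along the bar's own line.

step_arm --plan '[[[0, 5, -2, 0, 0], [0, 13, -5.5, 0, 0], [-1, 22, -9.5, 0, 0], [-1, 31, -13.5, 0, 0], [-2, 40, -17.5, 0, 0], [-2, 49, -21.5, 0, 0], [-2, 58, -25.5, 0, 0], [-2, 58, -25.5, 0, 0]]]'

```text
time: 6.95
tool_pos: [0.4732, -0.0375, 0.1116]
ee_rot: [-3.139, -0.002, 1.644]
wrist_force: [-0.0, -0.0, -8.2]
width: 0.024
```

Run:
```python
from tip import *
o=robot.get_obs(); c=cam('scene'); print(o['tool_pos'],o['wrist_force'].round(1))
np.savez('scene_e.npz',**c); t=cam('top'); np.savez('top_e.npz',**t)
cv2.imwrite('pics/r3.png',np.hstack([cv2.resize(c['f'][110:210,200:300,::-1],None,fx=4,fy=4),cv2.resize(t['f'][180:280,190:290,::-1],None,fx=4,fy=4)]))
```

```text
[ 0.47319635 -0.03745714  0.11165   ] [-0.  -0.  -8.2]
```

View pics/r3.png

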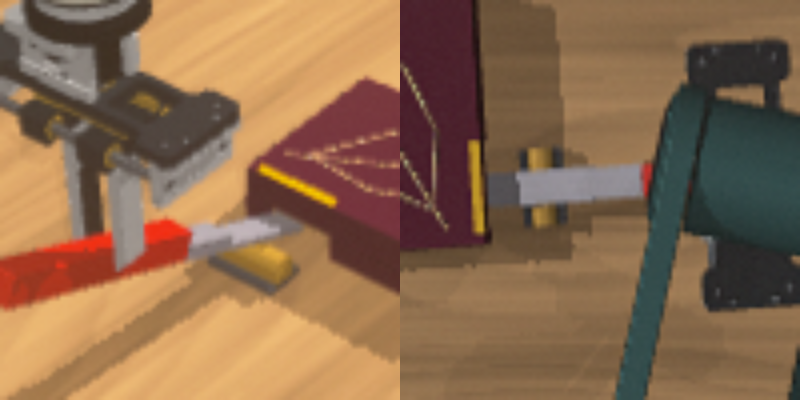

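The blade is over the fulcrum with its tip at the notch mouth, nothing touching (lateral force about 0). I'm lowering the handle.

step_arm --plan '[[[0, 0, -5, 0, 0], [0, -1, -12, 0, 0], [0, -1, -19, 0, 0], [0, -2, -27, 0, 0], [0, -2, -34, 0, 0], [0, -3, -40, 0, 0], [0, -3, -46, 0, 0], [0, -3, -46, 0, 0]]]'

```text
time: 7.72
tool_pos: [0.4743, -0.0445, 0.0663]
ee_rot: [3.142, 0.003, 1.641]
wrist_force: [0.7, -4.4, -1.1]
width: 0.0238
```

step_arm --plan '[[[0, -1, -5, 0, 0], [0, -2, -11, 0, 0], [0, -3, -17, 0, 0], [0, -3, -22, 0, 0], [0, -3, -27, 0, 0], [0, -3, -32, 0, 0], [0, -3, -32, 0, 0]]]'

```text
time: 8.3
tool_pos: [0.4744, -0.0478, 0.0343]
ee_rot: [3.141, 0.004, 1.641]
wrist_force: [1.4, -7.0, -0.7]
width: 0.024
```

Run:
```python
from tip import *
o=robot.get_obs(); c=cam('scene'); print(o['tool_pos'],o['wrist_force'].round(1),o['wrist_torque'].round(2))
np.savez('scene_f.npz',**c); t=cam('top'); np.savez('top_f.npz',**t)
# red lower edge in the scene view: cast onto +x side plane
tcp=o['tool_pos']; hsv=cv2.cvtColor(c['f'],cv2.COLOR_RGB2HSV); m=cv2.inRange(hsv,(0,180,90),(6,255,255))
p=proj(c,[tcp])[0]; cols=[]
for u in range(150,int(p[0])+30,6):
    v=np.flatnonzero(m[:,u]); 
    if len(v)>3: X,a=cast(c,tcp,(u,v.max()+.5),.012); cols.append((a,X[2]))
print(cols)
for cn in blobs(t['f'],(22,170,120),(32,255,255),10): print(rect(t,cn,.05),rect(t,cn,.065))
```

```text
[ 0.4743602  -0.04780977  0.03433643] [ 1.4 -7.  -0.7] [-1.18 -0.14 -0.08]
[(np.float64(-120.3), np.float64(44.4)), (np.float64(-101.7), np.float64(21.8)), (np.float64(-79.1), np.float64(22.3)), (np.float64(-56.0), np.float64(22.7)), (np.float64(-32.1), np.float64(26.7)), (np.float64(41.1), np.float64(24.8)), (np.float64(66.7), np.float64(25.3))]
[463.6 162.4  67.5   5.7   4.3] [463.8 161.   66.8   5.6   4.3]
```

Run:
```python
from tip import *
c=dict(np.load('scene_f.npz')); tcp=np.array([.47436,-.0478,.03434])
hsv=cv2.cvtColor(c['f'],cv2.COLOR_RGB2HSV); m=cv2.inRange(hsv,(0,180,90),(6,255,255))
ys,xs=np.nonzero(m); i=xs>=xs.max()-1; print(xs.max(),ys[i])
q=(xs.max()+.5,ys[i].mean()); print('front',cast(c,tcp,q,.012))
i=xs<=xs.min()+1; print('rear',xs.min(),ys[i],cast(c,tcp,(xs.min(),ys[i].mean()),-.012))
t=dict(np.load('top_f.npz')); 
for cn in blobs(t['f'],(0,180,90),(6,255,255),10):print('top red',rect(t,cn,.048), (onz(t,cn.reshape(-1,2),.048)[:,1].min()*1000).round(1),(onz(t,cn.reshape(-1,2),.048)[:,1].max()*1000).round(1))
```

```text
246 [184 185 185 186 186 187 187 188 188 189]
front (array([481.4,  22.1,  31.1]), np.float64(69.2))
rear 196 [215 216 216 217 218] (array([ 469.9, -153.5,   35.7]), np.float64(-105.1))
```

The bar is level and the blade has started to lift, but the tip is only about 11–14 mm in. I'll unload it, push 8 mm further in, then lower fully.

step_arm --plan '[[[0, 1, 8, 0, 0], [0, 3, 18, 0, 0], [0, 4, 27, 0, 0], [0, 5, 34, 0, 0], [0, 8, 34, 0, 0], [-1, 11, 34, 0, 0], [-1, 13, 34, 0, 0], [-1, 13, 34, 0, 0]]]'

```text
time: 9.07
tool_pos: [0.4733, -0.0342, 0.0691]
ee_rot: [3.141, 0.004, 1.642]
wrist_force: [0.0, -5.6, -2.9]
width: 0.0232
```

step_arm --plan '[[[0, -1, -8, 0, 0], [0, -2, -16, 0, 0], [0, -3, -23, 0, 0], [0, -4, -30, 0, 0], [0, -4, -36, 0, 0], [0, -4, -42, 0, 0], [0, -4, -46, 0, 0], [0, -4, -46, 0, 0]]]'

```text
time: 9.73
tool_pos: [0.4737, -0.0384, 0.0248]
ee_rot: [3.141, 0.004, 1.642]
wrist_force: [-1.8, -5.8, 4.1]
width: 0.0235
```

```bash
cat > bar.py <<'E'
from tip import *
def report():
    o=robot.get_obs(); tcp=o['tool_pos']; print('t',o['time'].round(2),tcp.round(4),o['wrist_force'].round(1),o['width'].round(4))
    c=cam('scene'); t=cam('top')
    m=cv2.inRange(cv2.cvtColor(c['f'],cv2.COLOR_RGB2HSV),(0,180,90),(6,255,255)); ys,xs=np.nonzero(m)
    P=np.array([.4744,-.0478,.03])
    print('front',cast(c,P,(xs.max()+.5,ys[xs>=xs.max()-1].max()),.012)[0],'rear',cast(c,P,(xs.min(),ys[xs<=xs.min()+1].mean()),-.012)[0])
    for u in (xs.min()+8,xs.min()+16,xs.max()-3): print('low',cast(c,P,(u,ys[xs==u].max()+.5),.012)[0])
    for cn in blobs(t['f'],(22,170,120),(32,255,255),10): print('stripe',rect(t,cn,.05))
    hsv=cv2.cvtColor(t['f'],cv2.COLOR_RGB2HSV)
    for cn in blobs(t['f'],(150,60,20),(179,255,110),1500): print('blank',rect(t,cn,.055))
    return o,c,t
if __name__=='__main__':
    o,c,t=report(); np.savez('s_l.npz',**c); np.savez('t_l.npz',**t)
E
python3 bar.py
```

```text
Traceback (most recent call last):
  File "bar.py", line 14, in <module>
    o,c,t=report(); np.savez('s_l.npz',**c); np.savez('t_l.npz',**t)
          ~~~~~~^^
  File "bar.py", line 3, in report
    o=robot.get_obs(); tcp=o['tool_pos']; print('t',o['time'].round(2),tcp.round(4),o['wrist_force'].round(1),o['width'].round(4))
                                                    ^^^^^^^^^^^^^^^
AttributeError: 'float' object has no attribute 'round'
```

```bash
sed -i "s/o\['time'\].round(2)/round(o['time'],2)/; s/o\['width'\].round(4)/round(o['width'],4)/" bar.py; python3 bar.py
```

```text
t 9.73 [ 0.4737 -0.0384  0.0248] [-1.8 -5.8  4.1] 0.0235
front [480.9  30.   19.9] rear [ 469.4 -145.7   14.7]
low [ 493.  -139.4    6.8]
low [ 490.8 -108.6    8.3]
low [481.9  14.8  17.5]
stripe [463.6 165.2  67.5   5.7   4.3]
blank [512.7 231.6 198.2 153.5   4.1]
```

step_arm --plan '[[[0, 0, -3, 0, 0], [0, 0, -6, 0, 0], [0, 0, -8, 0, 0], [0, 0, -8, 0, 0], [0, 0, -8, 0, 0]]]'

```text
time: 10.25
tool_pos: [0.4739, -0.0385, 0.0241]
ee_rot: [3.14, 0.005, 1.643]
wrist_force: [-18.7, -3.2, 41.4]
width: 0.0235
```

```bash
python3 bar.py
```

```text
t 10.25 [ 0.4739 -0.0385  0.0241] [-18.7  -3.2  41.4] 0.0235
front [480.9  29.8  16.2] rear [ 469.4 -145.7   15. ]
low [ 493.  -139.4    6.8]
low [ 490.8 -108.6    8.3]
low [481.9  14.8  17.5]
stripe [463.6 165.1  67.5   5.9   4.3]
blank [512.7 231.7 198.2 153.7   4.3]
```

The handle end is on the bench: the force rises and nothing moves. I'm relieving the pressure and opening the jaws.

step_arm --plan '[[[0, 0, 4, 0, 0], [0, 0, 7, 0, 0], [0, 0, 7, 0, 35], [0, 0, 7, 0, 60], [0, 0, 7, 0, 60], [0, 0, 7, 0, 60]]]'

```text
time: 10.85
tool_pos: [0.473, -0.0361, 0.0217]
ee_rot: [-3.141, -0.001, 1.642]
wrist_force: [-0.9, 0.4, 0.2]
width: 0.0472
```

```bash
python3 bar.py
python3 - <<'E'
import numpy as np,cv2
c=np.load('s_l.npz')['f']
E
```

```text
t 10.85 [ 0.473  -0.0361  0.0217] [-0.9  0.4  0.2] 0.0472
front [480.9  29.8  16.2] rear [ 469.4 -145.7   15. ]
low [ 493.  -139.4    6.8]
low [ 490.8 -108.6    8.3]
low [481.9  15.   21.1]
stripe [463.6 165.2  67.5   5.7   4.3]
blank [512.6 231.4 198.  153.9   4.2]
```

The bar stays down by itself and the stripe's shift puts the edge about 16 mm up. Now for the shim.

step_arm --plan '[[[0, 0, 30, 0, 70], [0, 0, 60, 0, 70], [0, 0, 95, 0, 70], [36, -14, 100, -0.06, 70], [72, -28, 100, -0.132, 70], [108, -42, 100, -0.132, 70], [144, -56, 100, -0.132, 70], [180, -70, 100, -0.132, 70]]]'

```text
time: 11.62
tool_pos: [0.6546, -0.1071, 0.1215]
ee_rot: [-3.141, -0.0, 1.51]
wrist_force: [0.4, -0.7, 0.6]
width: 0.0655
```

step_arm --plan '[[[8, -3, 0, 0, 70], [8, -3, -15, 0, 70], [8, -3, -15, 0, 70]]]'

```text
time: 11.87
tool_pos: [0.6598, -0.1094, 0.1029]
ee_rot: [-3.135, -0.002, 1.51]
wrist_force: [-1.2, 0.2, -0.5]
width: 0.0656
```

```bash
python3 bar.py
python3 - <<'E'
from m import *
o=robot.get_obs(); c=cam('wrist'); print(o['tool_pos'],o['ee_rot'])
for cn in blobs(c['f'],(105,120,50),(125,255,255),1500): print('shim',rect(c,cn,.01),cv2.boundingRect(cn))
c=cam('top')
for cn in blobs(c['f'],(105,120,50),(125,255,255),15): print('topshim',rect(c,cn,.01))
E
```

```text
t 11.87 [ 0.6598 -0.1094  0.1029] [-1.2  0.2 -0.5] 0.0656
front [482.7   4.   15.8] rear [ 469.4 -145.6   15.8]
low [ 493.  -139.9    3.3]
low [ 490.8 -108.6    8.3]
low [483.8 -10.8  17. ]
stripe [463.6 165.1  67.5   5.9   4.3]
blank [512.5 231.6 198.  153.6   4.2]
[ 0.65989951 -0.10915506  0.10564597] [-3.13834408e+00 -8.33790005e-04  1.51002218e+00]
shim [ 662.5 -100.   110.4   39.9   86.4] (236, 120, 50, 127)
topshim [ 336.5 -229.2  108.9   38.1   29.3]
topshim [ 649.  -443.1  109.2   39.    69.6]
topshim [ 6.651e+02 -5.480e+01  3.800e+01  1.890e+01  1.000e-01]
```

step_arm --plan '[[[1, 0, -35, 0, 70], [1, 0, -70, 0, 70], [1, 0, -90, 0, 70], [1, 0, -102.5, 0, 70], [1, 0, -102.5, 0, 70], [1, 0, -102.5, 0, 20], [1, 0, -102.5, 0, 20], [1, 0, -102.5, 0, 20]]]'

```text
time: 12.73
tool_pos: [0.6636, -0.11, 0.0073]
ee_rot: [3.137, 0.001, 1.51]
wrist_force: [-0.1, 0.3, -1.1]
width: 0.0492
```

step_arm --plan '[[[0, 0, 0, 0, 20], [0, 0, 0, 0, 20], [0, 0, 6, 0, 20], [0, 0, 14, 0, 20], [0, 0, 20, 0, 20], [0, 0, 20, 0, 20]]]'

```text
time: 13.23
tool_pos: [0.6634, -0.11, 0.027]
ee_rot: [3.138, 0.001, 1.51]
wrist_force: [0.6, 0.7, -0.9]
width: 0.0391
```

Run:
```python
from m import *
o=robot.get_obs(); c=cam('wrist'); print(o['tool_pos'],o['width'],o['wrist_force'])
for cn in blobs(c['f'],(105,120,40),(125,255,255),1500):
    r=rect(c,cn,o['tool_pos'][2]+.005); p=onz(c,cn.reshape(-1,2),o['tool_pos'][2]+.006)[:,1]; print('shim',r,p.max()*1000)
```

```text
[ 0.66344928 -0.1100327   0.02702689] 0.03905510648938649 [ 0.61376692  0.74653716 -0.86163735]
shim [664.4 -99.6 109.8  40.   86.5] -43.56882954538094
```

The shim is held, 39 mm between the pads. I'm carrying it to 15 mm short of the raised edge.

step_arm --plan '[[[-14, 28, 0, 0.02, 20], [-28, 56, 0, 0.04, 20], [-43, 84, 0, 0.06, 20], [-57, 112, 0, 0.08, 20], [-71, 140, 0, 0.1, 20], [-85, 168, 0, 0.12, 20], [-96, 189, 0, 0.133, 20], [-96, 189, 0, 0.133, 20]]]'

```text
time: 13.95
tool_pos: [0.5635, 0.0832, 0.0241]
ee_rot: [-3.139, -0.002, 1.648]
wrist_force: [-0.2, 0.2, -0.7]
width: 0.0395
```

step_arm --plan '[[[0, 0, -6, 0, 20], [0, 0, -12, 0, 20], [0, 0, -17, 0, 20], [0, 0, -18.5, 0, 20], [0, 0, -18.5, 0, 20]]]'

```text
time: 14.37
tool_pos: [0.5663, 0.0782, 0.0056]
ee_rot: [-3.141, 0.0, 1.641]
wrist_force: [-0.3, 0.4, 2.0]
width: 0.0397
```

Run:
```python
from tip import *
o=robot.get_obs(); c=cam('wrist'); print(o['tool_pos'],o['ee_rot'],o['width'],o['wrist_force'])
for cn in blobs(c['f'],(105,120,40),(125,255,255),800):
    print('shim',rect(c,cn,.01))
s=cam('scene'); t=cam('top'); 
cv2.imwrite('pics/u.png',np.hstack([cv2.resize(s['f'][110:210,220:340,::-1],None,fx=4,fy=4),cv2.resize(c['f'][:,:,::-1],(533,400))])[:, :800] if 0 else np.vstack([cv2.resize(s['f'][110:190,210:330,::-1],(480,320)),cv2.resize(c['f'][60:260,:,::-1],(480,188))]))
```

```text
[0.56626879 0.07817544 0.00563389] [-3.14067356e+00  1.36748444e-04  1.64112236e+00] 0.03970178951974256 [-0.32600898  0.36516369  1.97604274]
shim [565.9  88.1 111.   41.1 -86.4]
```

View pics/u.png

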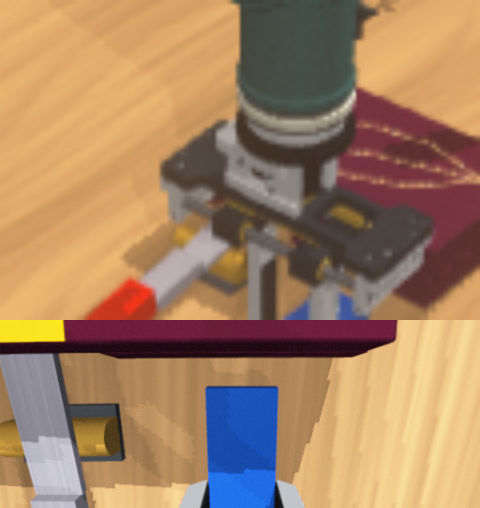

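The shim lies flat on the bench (2 N), square to the raised edge and about 17 mm short of it; the bar is well to its left. I'm sliding it in.

step_arm --plan '[[[0, 6, 0.7, 0, 20], [-1, 12, 0.7, 0, 20], [-1, 18, 0.7, 0, 20], [-2, 24, 0.7, 0, 20], [-2, 24, 0.7, 0, 20]]]'

```text
time: 14.93
tool_pos: [0.5637, 0.1049, 0.0066]
ee_rot: [-3.141, -0.001, 1.644]
wrist_force: [0.2, 0.1, 0.4]
width: 0.0391
```

step_arm --plan '[[[0, 6, 0, 0, 20], [-1, 12, 0, 0, 20], [-1, 18, 0, 0, 20], [-2, 24, 0, 0, 20], [-2, 27, 0, 0, 20], [-2, 27, 0, 0, 20]]]'

```text
time: 15.43
tool_pos: [0.562, 0.1312, 0.0067]
ee_rot: [3.141, -0.0, 1.644]
wrist_force: [0.6, -0.1, -1.4]
width: 0.0394
```

```bash
python3 bar.py
python3 - <<'E'
from tip import *
o=robot.get_obs(); c=cam('wrist'); print(o['tool_pos'],o['wrist_force'])
for cn in blobs(c['f'],(105,120,40),(125,255,255),800): print('shim visible',rect(c,cn,.01),cv2.boundingRect(cn))
E
```

```text
t 15.43 [0.562  0.1312 0.0067] [ 0.6 -0.1 -1.4] 0.0394
front [480.9  30.   19.9] rear [ 469.4 -145.7   15. ]
low [ 493.  -139.9    3.3]
low [ 490.8 -108.6    8.3]
low [481.9  15.   21.1]
stripe [449.8 164.4  40.    5.6   5.2]
[0.56204763 0.13039967 0.0066915 ] [-0.31434255  0.64772751  0.29526667]
shim visible [563.5 113.1  58.1  41.5 -85.9] (222, 227, 72, 89)
```

step_arm --plan '[[[0, 0, 0, 0, 55], [0, 0, 0, 0, 55], [0, 0, 0, 0, 55], [0, 0, 20, 0, 55], [0, 0, 50, 0, 55], [0, 0, 85, 0, 55], [0, -20, 100, 0, 55], [-10, -40, 100, 0, 55]]]'

```text
time: 16.25
tool_pos: [0.5564, 0.0905, 0.1127]
ee_rot: [3.13, 0.0, 1.644]
wrist_force: [-0.2, -0.4, 0.9]
width: 0.0519
```

step_arm --plan '[[[-18, -32, 0, 0, 55], [-36, -64, 0, 0, 55], [-54, -96, 0, 0, 55], [-72, -128, 0, 0, 55], [-78, -128, -20, 0, 55], [-78, -128, -35, 0, 55], [-78, -128, -35, 0, 55]]]'

```text
time: 16.83
tool_pos: [0.4713, -0.0381, 0.0689]
ee_rot: [-3.136, -0.001, 1.641]
wrist_force: [-0.0, 0.2, -0.0]
width: 0.0516
```

```bash
python3 bar.py
python3 - <<'E'
from tip import *
o=robot.get_obs(); c=cam('wrist'); print(o['tool_pos'],o['ee_rot'])
for cn in blobs(c['f'],(0,190,60),(6,255,255),500): print('red',rect(c,cn,.035))
t=cam('top')
for cn in blobs(t['f'],(105,120,50),(125,255,255),15): print('topshim',rect(t,cn,.01))
E
```

```text
t 16.83 [ 0.4713 -0.0381  0.0689] [-0.   0.2 -0. ] 0.0516
front [480.9  29.8  16.2] rear [ 469.4 -145.7   15. ]
low [ 493.  -139.4    6.8]
low [ 490.8 -108.6    8.3]
low [481.9  15.   21.1]
stripe [463.6 165.2  67.5   5.7   4.3]
blank [512.6 231.3 198.2 153.8   4. ]
[ 0.47381288 -0.03775736  0.0716569 ] [-3.14096875e+00 -2.66355197e-04  1.64250107e+00]
red [475.1 -47.4 154.6  24.3 -85.8]
topshim [ 336.3 -229.3  109.3   38.1   29.3]
topshim [564.1 123.5  72.7  38.3 -85.3]
topshim [ 649.1 -442.6  110.2   39.2   69.8]
```

The shim's rear is at y≈87, so its front end reaches y≈196, about 35 mm under the edge. The blank and bar haven't moved. Next I'll grip the handle again.

step_arm --plan '[[[1, 0, -20, 0, 55], [1, 0, -40, 0, 55], [1, 0, -54, 0, 55], [1, 0, -54, 0, 55], [1, 0, -54, 0, 0], [1, 0, -54, 0, 0], [1, 0, -54, 0, 0], [1, 0, -54, 0, 0]]]'

```text
time: 17.7
tool_pos: [0.4763, -0.0378, 0.0192]
ee_rot: [3.139, 0.001, 1.643]
wrist_force: [-0.4, 0.5, 1.1]
width: 0.0283
```

step_arm --plan '[[[0, 0, 0, 0, 0], [0, 0, 0, 0, 0], [0, 0, 4, 0, 0], [0, 0, 8, 0, 0], [0, 0, 12, 0, 0], [0, 0, 16, 0, 0], [0, 0, 16, 0, 0]]]'

```text
time: 18.28
tool_pos: [0.4749, -0.0377, 0.0337]
ee_rot: [-3.141, 0.0, 1.643]
wrist_force: [-0.2, 0.3, -7.0]
width: 0.024
```

```bash
python3 bar.py
```

```text
t 18.28 [ 0.4749 -0.0377  0.0337] [-0.2  0.3 -7. ] 0.024
front [480.8  30.2  23.5] rear [ 469.4 -146.    36.3]
low [ 493.1 -140.3   26.5]
low [ 490.9 -110.3   24.9]
low [481.9  15.5  28.3]
stripe [462.  164.2  64.2   5.7   4. ]
blank [512.2 230.7 197.7 154.3   3.8]
```

The bar is level and the wrist carries its whole weight, so the blank is resting on the shim. I'm drawing the bar out.

step_arm --plan '[[[0.5, -6, 0, 0, 0], [1, -15, 0, 0, 0], [2, -28, 0, 0, 0], [3, -42, 0, 0, 0], [4, -57, 0, 0, 0], [5, -72, 0, 0, 0], [6, -87, 0, 0, 0], [7, -100, 0, 0, 0]]]'

```text
time: 19.05
tool_pos: [0.482, -0.1396, 0.0335]
ee_rot: [-3.141, 0.001, 1.642]
wrist_force: [-0.1, -0.4, -6.8]
width: 0.0237
```

step_arm --plan '[[[1, -15, 0, 0, 0], [2, -30, 0, 0, 0], [3, -45, 0, 0, 0], [4, -60, 0, 0, 0], [4, -60, 0, 0, 0]]]'

```text
time: 19.47
tool_pos: [0.4863, -0.2016, 0.0338]
ee_rot: [3.141, 0.003, 1.64]
wrist_force: [0.5, -0.9, -6.7]
width: 0.0232
```

```bash
python3 bar.py
```

```text
t 19.47 [ 0.4863 -0.2016  0.0338] [ 0.5 -0.9 -6.7] 0.0232
front [ 492.7 -135.1   24.1] rear [ 481.2 -310.3   38.5]
low [ 505.  -306.8   26. ]
low [ 503.1 -280.4   27.6]
low [ 493.6 -147.5   28.6]
stripe [462.  164.2  64.2   5.7   4. ]
blank [512.1 232.1 197.7 151.6   3.8]
```

step_arm --plan '[[[0, 0, -7, 0, 0], [0, 0, -14, 0, 0], [0, 0, -20, 0, 0], [0, 0, -24, 0, 0], [0, 0, -25, 0, 0], [0, 0, -25, 0, 0]]]'

```text
time: 20.07
tool_pos: [0.4858, -0.1971, 0.0082]
ee_rot: [-3.141, -0.001, 1.643]
wrist_force: [0.0, -0.5, -6.7]
width: 0.024
```

```bash
python3 bar.py
```

```text
t 20.07 [ 0.4858 -0.1971  0.0082] [ 0.  -0.5 -6.7] 0.024
front [ 492.4 -130.7    1.4] rear [ 480.9 -306.9   12.7]
low [ 504.7 -302.5    2.5]
low [ 502.8 -275.5    3.9]
low [ 493.3 -143.8    2.7]
stripe [462.  164.3  64.2   5.6   3.8]
blank [512.2 231.5 197.7 152.8   3.8]
```

Still just off the bench, so I'll lower 2 mm more, open, retreat and check.

step_arm --plan '[[[0, 0, -1.5, 0, 0], [0, 0, -2.5, 0, 0], [0, 0, -2.5, 0, 0], [0, 0, -2.5, 0, 60], [0, 0, -2.5, 0, 60], [0, 0, -2.5, 0, 60], [0, 0, -2.5, 0, 60]]]'

```text
time: 20.75
tool_pos: [0.4867, -0.1981, 0.0066]
ee_rot: [3.14, 0.001, 1.643]
wrist_force: [-0.2, -0.1, 0.1]
width: 0.0471
```

step_arm --plan '[[[0, 0, 30, 0, 60], [0, 0, 60, 0, 60], [0, 0, 95, 0, 60], [0, 0, 130, 0, 60], [-30, -20, 160, 0, 60], [-60, -40, 160, 0, 60], [-90, -60, 160, 0, 60], [-90, -60, 160, 0, 60]]]'

```text
time: 21.42
tool_pos: [0.3928, -0.261, 0.1676]
ee_rot: [-3.141, 0.004, 1.637]
wrist_force: [0.4, 0.2, 0.0]
width: 0.0563
```

```bash
python3 bar.py
python3 - <<'E'
from tip import *
t=cam('top'); s=cam('scene')
for cn in blobs(t['f'],(105,120,50),(125,255,255),15): print('topshim',rect(t,cn,.01))
cv2.imwrite('pics/z.png',np.vstack([cv2.resize(s['f'][100:270,100:360,::-1],(780,400))[:, :],cv2.resize(t['f'][170:250,140:400,::-1],(650,200))[:, :].copy() if 0 else np.pad(cv2.resize(t['f'][170:250,140:400,::-1],(610,188)),((0,0),(0,170),(0,0)))]))
E
```

```text
t 21.42 [ 0.3928 -0.261   0.1676] [0.4 0.2 0. ] 0.0563
front [ 492.4 -131.1   -2.1] rear [ 480.9 -306.5   14.3]
low [ 504.7 -302.5    2.5]
low [ 502.8 -276.2    0.6]
low [ 493.3 -143.8    2.7]
stripe [462.  164.2  64.2   5.7   4. ]
blank [512.1 231.5 197.7 152.9   3.8]
topshim [ 348.5 -222.4   81.3   38.1   29.2]
topshim [563.4 123.5  72.7  36.9 -85.4]
topshim [ 649.1 -442.6  110.2   39.2   69.8]
```

View pics/z.png

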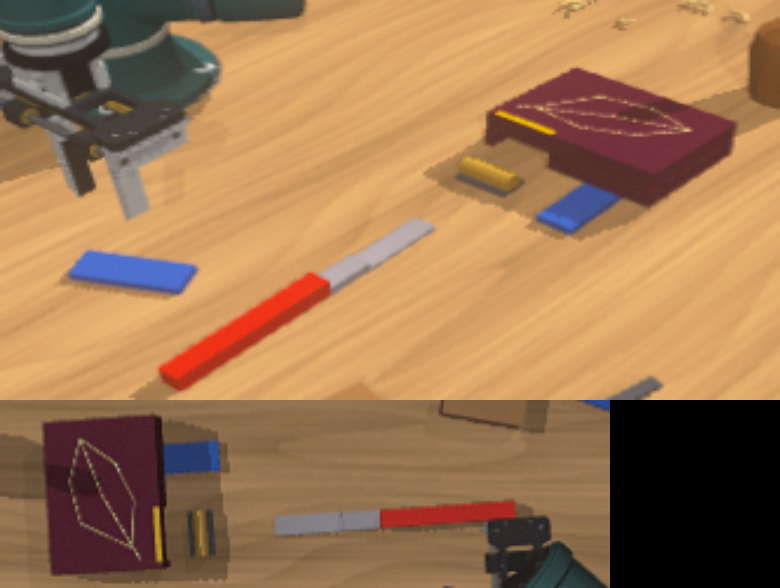

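The last picture shows the bar flat on the bench from about (165,375) to (430,228), and the blank resting on the blue shim at (580,208), beside the notch on its longer side. The gripper touches nothing, so I'm handing in.

```bash
python3 -c "
from bench import robot
print(robot.close_job(), robot.get_obs()['time'])"
```

```text
the job is handed in; nothing more can be done
the job is handed in; nothing more can be done
```

The job is done and handed in at about 21.5 s of the 64 s allowed. I levered the notched edge up about 16 mm with the bar over the fulcrum. The leftmost shim went about 35 mm under it on the long side of the notch. I then drew the bar out and laid it flat on the bench.

**Last checks:**
- **Blank:** it rests on the shim, within a few mm and about 0.3° of where it started. As I levelled the bar, the wrist came to carry the bar's full 7 N, so the shim had taken the blank's weight.
- **Bar:** it lies flat, tip about 100 mm clear of the fulcrum. The underside measured within 3 mm of the bench all along.
- **Bystanders:** I never touched the strop, mallet or gouge, but I did not measure them again at the end.

**What went wrong on the way:**
- **Fulcrum knock:** while I was carrying the bar, its tip drooped in the grip and pushed against the fulcrum at about 32 N. The bar slid roughly 30 mm back in the jaws, so I backed off and measured it again before going on.
- **Handle pressed on the bench:** when I lowered the handle, the wrist force peaked at about 45 N. That was the handle end being pressed onto the bench through the bar, well under the 120 N wrist limit. I eased off before releasing the bar.
- **Measurements that disagreed:** the first estimates of how far the blade was in the notch differed by about 6 mm. I pushed it 8 mm further in to be safe.

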